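# Slide the tall bottle back into its place in the cold-room row

## Robot

A 7-joint arm with a two-finger parallel gripper is mounted at the origin on the work surface. World frame = base frame: x ahead of the robot, y to its left, z up, the work surface at z = 0. Lengths are in m, angles in rad, forces in N, time in s.
With the tool pointing down it reaches from about 0.425 to 1.025 m from the base axis. Payload 9.4 kg.
Tool frame: the origin (TCP) lies at the very end of the fingers, on their centre line; the grasp point (between the pads) lies 19 mm behind it; z points along the fingers, y is the direction in which the jaws open and shut (so a half turn about z gives the same grasp; the last joint's range is limited). The gripper opens to 85 mm and grips with 20 to 120 N. Pads are 22 mm wide; open, the fingers measure 114 mm over their backs; the gripper's body (76 mm by 85 mm) begins 54 mm behind the grasp point. The pads swing forward as they close: fully open they stand 13 mm farther back than shut.
Start: joints at [-1.229, 0.599, -0.003, 1.599, 0.002, 0.943, -0.08], TCP at [0.295, 0.662, 0.231] pointing down, gripper open.
Joint ranges: [-2.57, 2.57], [-0.35, 1.97], [-1.29, 1.29], [0.11, 2.56], [-1.05, 4.19], [0.11, 1.86], [-2.63, 2.63]. Speed limits (rad/s): [2.22, 2.22, 3.01, 3.01, 3.14, 3.14, 3.14].

## Interface

Orientations are given as a unit quaternion [w, x, y, z].
In Python, from cell import robot gives the robot as it stands.
- The arm moves only by the tool drive_tool, never from a script. Its argument "commands" is a list that holds one entry, the list of rows, each a list of 5 numbers: the shift along the tool's x, y, z in m, then the turn about the tool's z in degrees, then the opening, from 0 (shut) to 1 (fully open). In form: [[[dx, dy, dz, yaw, jaw], ...]]. A call has 1 to 12 rows; each row is the pose to reach, as a shift and turn from the pose commanded when the call began, along the tool's axes at that moment; what a row does not reach only later rows make up. A row lasts 1/10 s, in which the tool goes at most 50 mm and 8.59 degrees, less where a joint would pass 70% of its speed; a pose out of reach is approached as far as the arm can. A call with a gripper value outside its range is refused whole. The fingers move at their own pace and stop on an object; "force" is the grip in N (left out, the last holds). Time passes only in rows, so rows that repeat a pose let the fingers close. It gives the time, the measured TCP pose, the force and the opening at its end, in the units of the state.
- robot.state(): the state, without advancing time (a new reading comes with each control period).
- robot.get_image(name): name is "side" or "top" or "wrist"; returns a dict with "image" (480x640x3 uint8, red, green, blue), "intrinsics" (3x3 intrinsics, pixels), "world_from_camera" (4x4, takes a point from camera to world coordinates); the wrist camera has in their place "T_tool_cam" (4x4, takes a point from camera to tool coordinates, whose origin is the TCP and whose axes are the flange's). Camera axes: x right, y down, z forward; pixel columns grow to the right and rows downward; lengths in m; the calibration is good to about 2 mm. The wrist camera is an equidistant fisheye: a pixel r from the principal point sees the ray r / f radians off the axis. A picture is of the moment at which its call begins: read the wrist's pose just before it. There is no depth.
- robot.finish_job(): hands the job in, once; it reports no verdict.
The state is a dict: "time_s": time; "joint_pos": joint angles; "dq": joint speeds; "tau": joint torques, N m; "eef_pos": TCP position; "tcp_rot": TCP orientation; "contact_force": force on the tool from outside, world axes, zero at the start; "moment": the same for the moment, N m; "gripper_width": finger opening in m.
Only numpy, scipy, OpenCV 4.12 (cv2) and the standard library are available. Lean on these libraries where they do the work, as an engineer would, in place of code of your own. Each camera call takes 0.05 s, during which the arm holds its last target.

## Task

The tall glass bottle has been left standing out on the staging table. Push it with the fingertips into the empty place in the row, in front of its card, until it stands back against the wire rail. Push it low, on the bottom third, so that it slides on its foot without tipping; do not grip or lift it, and leave the other goods as they stand.

Things in the scene. Friction and masses are not known exactly. Their poses are not given: they have to be found in the camera images.
- bottle: The tall green glass bottle with a black cap and a blank paper label, the tallest thing on the table: 272 mm high, foot 60 mm across, straight round body 64 mm across up to 150 mm, then shoulders and a 27 mm neck (cap 32 mm). About 0.6 to 0.9 kg; it tips if pushed more than about 40 mm above the table. Origin: centre of its underside; z is up along the bottle. Starts upright in the open part of the table, to the right of the row.
- place (a point): Centre of the empty place, at table height: where the centre of the bottle's underside is when the bottle touches the wire rail in the middle of the empty place. Its x axis is level and points to the left as the robot sees it, square to the rail and into it; its y axis runs along the row towards the robot. The row has three places 110 mm apart, each with the same blank white card on the rail behind it; two are taken. Any of the three can be the empty one.
- rail: Fixed chrome wire rail left of the table's middle, 360 mm long, 100 mm high, running away from the robot, the row along its right-hand side. Origin: on the table under the middle of the wires; y runs along it towards the robot, x to the left, away from the row. The wires' front is 2.5 mm on the row's side of the origin; places are at y = -110, 0, 110 mm. Its feet run out to the left.
- jar: Round clear jar with a white lid standing in the row, 74 mm across, 125 mm high. Origin: centre of its underside. Leave alone.
- carton: White carton with a folded gable top standing in the row, 70 x 70 mm, 171 mm high. Origin: centre of its underside. Leave alone.
- can: Steel tin can standing by itself on the far side of the table, 75 mm across, 112 mm high. Origin: centre of its underside. Leave alone.

How it is judged:
By the outcome, as a careful person would: the job done as asked, in the order asked, and still so for the second after the job is handed in, with the robot touching nothing.
It also fails if it takes over 51 s, if anything falls off the work surface, if the arm or the gripper's body presses on something with over 40 N, if the wrist force passes 120 N, or if a joint passes its speed limit or range.

## Working session

There is one attempt and no reset: what is moved stays moved. The work goes in short steps, Python scripts to look and compute and a tool call to move; the robot and the scene stay as the last step left them, time stands still between calls to the robot, and variables do not carry over. Pictures are saved under pics/ and viewed, and the job is handed in when it is done.

Besides the shell and the picture viewer there is one more tool, called after "Request:" as name(argument=value, ...), one argument or row to a line, values as JSON. drive_tool: Moves the arm, as the interface text tells. Its arguments: {"type":"object","properties":{"commands":{"type":"array","items":{"type":"array","items":{"type":"array","items":{"type":"number"}}}},"force":{"type":"number"}},"required":["commands"]}

```bash
mkdir -p pics; ls
python3 - <<'E'
from cell import robot
import cv2, numpy as np
s=robot.state()
for k in ("time_s","eef_pos","tcp_rot","contact_force","gripper_width"): print(k,s[k])
for n in ("side","top","wrist"):
    d=robot.get_image(n); cv2.imwrite(f"pics/{n}0.png",d["image"][:,:,::-1])
    print(n,d["intrinsics"]); print(d.get("world_from_camera",d.get("T_tool_cam")))
E
```

```text
pics
time_s 0.0
eef_pos [0.29462245 0.66190906 0.23040788]
tcp_rot [-1.03616972e-04  2.07831215e-01  9.78164384e-01 -7.82878971e-04]
contact_force [ 1.06548742  0.72223579 -0.74541818]
gripper_width 0.08560985520894808
side [[524.67674157   0.         322.14504614]
 [  0.         524.67674157 239.11155069]
 [  0.           0.           1.        ]]
[[ 0.79110476 -0.30542567  0.5299702   0.14059718]
 [-0.61133297 -0.42400113  0.66820284 -0.61591045]
 [ 0.02062167 -0.85260671 -0.5221461   0.51003492]
 [ 0.          0.          0.          1.        ]]
top [[436.62559294   0.         325.73680786]
 [  0.         436.62559294 234.83376035]
 [  0.           0.           1.        ]]
[[ 0.01523951 -0.9894889   0.14380357  0.48715954]
 [-0.9991895  -0.02042956 -0.0346839  -0.02452623]
 [ 0.03725718 -0.14315845 -0.98899826  0.73596258]
 [ 0.          0.          0.          1.        ]]
wrist [[371.64829954   0.         318.34006058]
 [  0.         371.64829954 238.87897342]
 [  0.           0.           1.        ]]
[[-2.02678473e-04 -9.44724059e-01 -3.27866453e-01  8.39987461e-02]
 [ 9.99999963e-01 -2.50548166e-04  1.03763027e-04  4.53708220e-05]
 [-1.80173767e-04 -3.27866420e-01  9.44724075e-01 -1.42962432e-01]
 [ 0.00000000e+00  0.00000000e+00  0.00000000e+00  1.00000000e+00]]
```

View pics/side0.png

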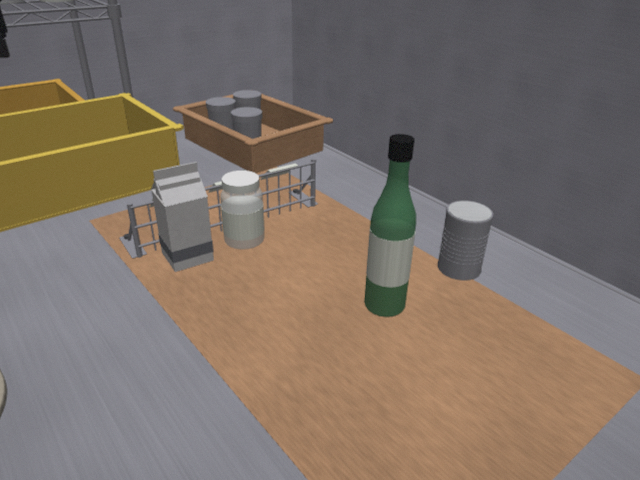

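View pics/top0.png

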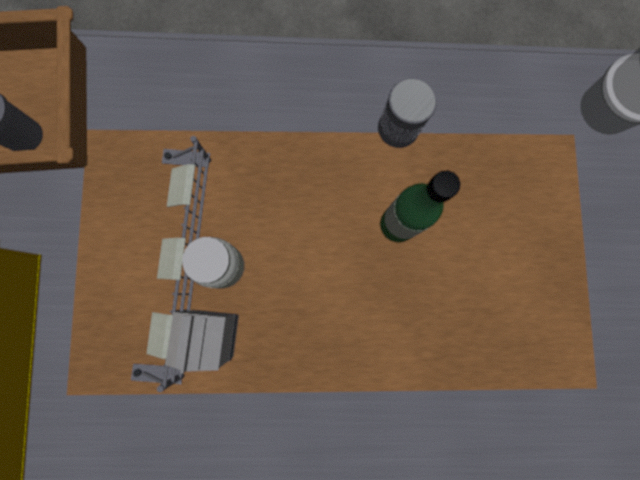

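View pics/wrist0.png

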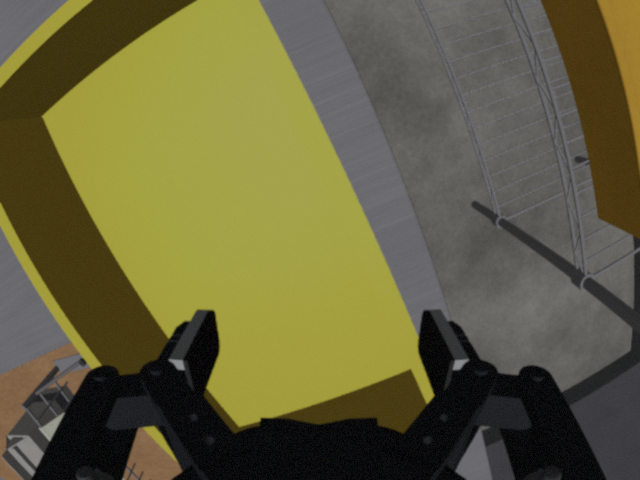

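The far place, beside the jar, is the empty one: the carton stands nearest the robot and the jar is in the middle. The bottle is near top pixel (400,225). I'll zoom in to measure the rail.

Run:
```python
import cv2
t=cv2.imread("pics/top0.png"); s=cv2.imread("pics/side0.png")
cv2.imwrite("pics/topz.png",cv2.resize(t[125:395,120:260],None,fx=2.2,fy=2.2,interpolation=cv2.INTER_CUBIC))
cv2.imwrite("pics/sidez.png",cv2.resize(s[150:280,110:340],None,fx=3.4,fy=3.4,interpolation=cv2.INTER_CUBIC))
```

```text
(no output)
```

View pics/topz.png

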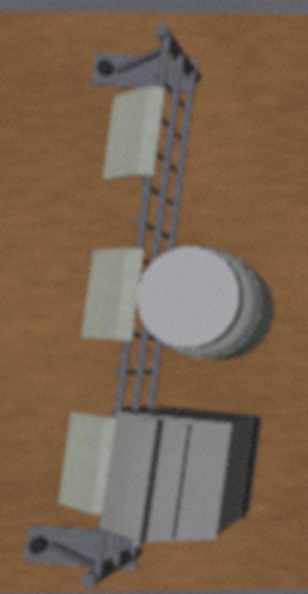

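View pics/sidez.png

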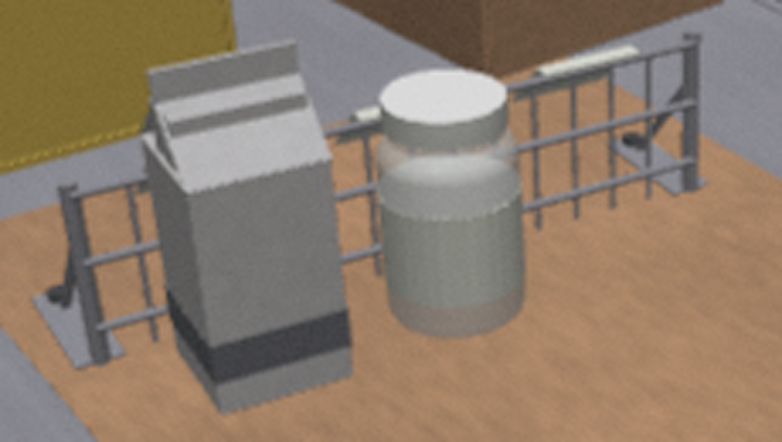

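```bash
cat > h.py <<'E'
import numpy as np, cv2
CAM={"side":(np.array([[524.67674157,0,322.14504614],[0,524.67674157,239.11155069],[0,0,1]]),np.array([[0.79110476,-0.30542567,0.5299702,0.14059718],[-0.61133297,-0.42400113,0.66820284,-0.61591045],[0.02062167,-0.85260671,-0.5221461,0.51003492]])),
"top":(np.array([[436.62559294,0,325.73680786],[0,436.62559294,234.83376035],[0,0,1]]),np.array([[0.01523951,-0.9894889,0.14380357,0.48715954],[-0.9991895,-0.02042956,-0.0346839,-0.02452623],[0.03725718,-0.14315845,-0.98899826,0.73596258]]))}
def ray(c,p):
    K,T=CAM[c]; d=T[:,:3]@np.linalg.solve(K,[p[0],p[1],1.]); return T[:,3],d/np.linalg.norm(d)
def onz(c,p,z):
    o,d=ray(c,p); return o+d*(z-o[2])/d[2]
def tri(p1,p2,c1="side",c2="top"):
    (a,u),(b,v)=ray(c1,p1),ray(c2,p2)
    s=np.linalg.lstsq(np.c_[u,-v],b-a,rcond=None)[0]; q1=a+s[0]*u;q2=b+s[1]*v
    return (q1+q2)/2,np.linalg.norm(q1-q2)
def proj(c,X):
    K,T=CAM[c]; x=K@(T[:,:3].T@(np.asarray(X)-T[:,3])); return x[:2]/x[2]
def bottle_side(im,rows=range(284,300)):
    """cylinder centre from tangents in side view"""
    hsv=cv2.cvtColor(im,cv2.COLOR_BGR2HSV); m=cv2.inRange(hsv,(40,70,15),(95,255,200))
    return m
E
python3 - <<'E'
from h import *
np.set_printoptions(precision=4,suppress=True)
ft,e1=tri((313.5,160.9),(193.6,139.5)); nt,e2=tri((130,205.3),(160.9,387.7))
print("post tops",ft,e1,nt,e2,np.linalg.norm(ft-nt))
fb=onz("side",(313.5,204.7),0); nb=onz("side",(138.5,256.2),0); print("bottoms",fb,nb,np.linalg.norm(fb-nb))
for n in("side","top"):
    im=cv2.imread(f"pics/{n}0.png"); m=bottle_side(im)
    k,l,st,c=cv2.connectedComponentsWithStats(m)
    for i in range(1,k):
        if st[i,4]>150: print(n,st[i],c[i])
    for r in list(range(280,316,3)) if n=="side" else range(205,246,3):
        x=np.where(m[r])[0]; x=x[(x>350)&(x<440)]
        if len(x): print(r,x.min(),x.max(),len(x))
# cap
E
```

```text
post tops [0.7218 0.1531 0.1002] 0.0035407031749937127 [0.3631 0.1767 0.1016] 0.0031993790428283294 0.3594430856903758
bottoms [0.7276 0.156  0.    ] [0.3632 0.1791 0.    ] 0.3651542806224631
side [ 371  159   44   81 2409] [394.6538 205.7941]
side [ 365  280   43   36 1037] [385.3597 299.2854]
280 367 367 1
283 366 407 6
286 366 406 19
289 366 406 37
292 366 405 38
295 366 405 38
298 365 404 39
301 366 404 36
304 366 404 37
307 369 403 34
310 370 401 31
313 375 398 24
top [ 396  184   47   46 1513] [417.6067 207.5975]
205 396 439 44
208 396 439 44
211 396 439 44
214 384 439 44
217 383 438 42
220 382 436 40
223 381 433 36
226 381 429 29
229 382 420 9
232 383 389 7
235 386 393 8
238 389 398 10
```

Run:
```python
import cv2
t=cv2.imread("pics/top0.png"); s=cv2.imread("pics/side0.png")
a=cv2.resize(t[160:250,370:470],None,fx=4,fy=4,interpolation=cv2.INTER_CUBIC); b=cv2.resize(s[240:330,345:435],None,fx=4,fy=4,interpolation=cv2.INTER_CUBIC)
cv2.imwrite("pics/bz.png",cv2.hconcat([a,b]))
```

```text
(no output)
```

View pics/bz.png

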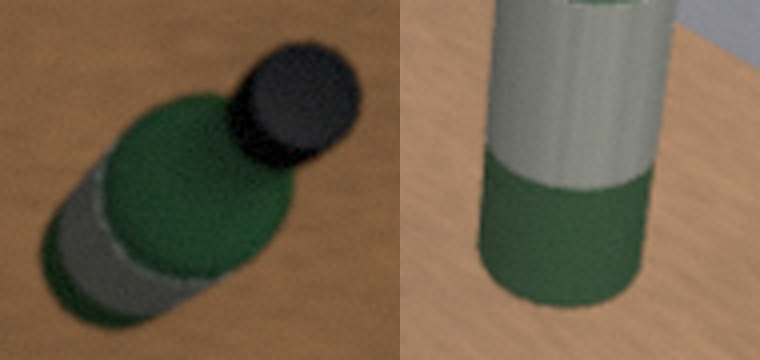

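```bash
cat >> h.py <<'E'
from scipy.optimize import least_squares
def cyl(c,rows_l_r,r=0.032):
    """plan centre of upright cylinder from tangent pixels [(row,left,right)]"""
    o=CAM[c][1][:2,3]
    def f(p):
        out=[]
        for row,l,rr in rows_l_r:
            for u in (l-.5,rr+.5):
                d=ray(c,(u,row))[1][:2]; d=d/np.linalg.norm(d); w=p-o
                out.append(abs(d[0]*w[1]-d[1]*w[0])-r)
        return out
    s=least_squares(f,[0.6,-0.1]); return s.x,np.abs(s.fun).max()
RC=np.array([0.5425,0.165]); RY=np.array([-0.998,0.0657]); RX=np.array([0.0657,0.998])
PL=RC-0.110*RY-0.0345*RX
E
python3 - <<'E'
from h import *
np.set_printoptions(precision=4,suppress=True)
print(cyl("side",[(289,366,406),(292,366,405),(295,366,405),(298,365,404)]))
print("cap",onz("top",(446,184.5),.272), onz("side",(401,142),.272))
# foot front in side: lowest at ~(386,316)
print("near foot edge side",onz("side",(386,315.5),0)," top foot far-left edge",onz("top",(381,224),0.003),onz("top",(398,241.5),0.003))
print("place",PL)
# top wire: top image line
for z in(.08,.09,.1): print(z,onz("top",(152/2.2+120,170/2.2+125),z),onz("top",(120/2.2+120,410/2.2+125),z))
# can, jar
print("jar lid",onz("top",(190/2.2+120,297/2.2+125),.125),"can",onz("top",(411,104),.112))
print("place proj", proj("top",[*PL,0]),proj("side",[*PL,0]))
E
```

```text
(array([ 0.1188, -0.5924]), np.float64(1.4201824811571617e-06))
cap [ 0.6135 -0.1728  0.272 ] [ 0.6054 -0.1844  0.272 ]
near foot edge side [ 0.6015 -0.1944  0.    ]  top foot far-left edge [ 0.6144 -0.1446  0.003 ] [ 0.5848 -0.1736  0.003 ]
place [0.65   0.1233]
0.08 [0.6282 0.1607 0.08  ] [0.4649 0.172  0.08  ]
0.09 [0.626  0.1579 0.09  ] [0.4652 0.169  0.09  ]
0.1 [0.6239 0.1551 0.1   ] [0.4655 0.166  0.1   ]
jar lid [0.5373 0.1194 0.125 ] can [ 0.7818 -0.1732  0.112 ]
place proj [224.6865 200.4238] [291.8714 221.7081]
```

Request:
drive_tool(
  commands=[
    [[-0.01, -0.01, -0.02, 0, 1], [-0.03, -0.03, -0.045, 0, 1], [-0.055, -0.06, -0.07, 0, 1], [-0.085, -0.09, -0.09, 0, 1], [-0.115, -0.125, -0.1, 0, 1], [-0.145, -0.16, -0.1, 0, 1], [-0.175, -0.195, -0.1, 0, 1], [-0.205, -0.23, -0.1, 0, 1], [-0.235, -0.262, -0.1, 0, 1], [-0.265, -0.295, -0.1, 0, 1], [-0.295, -0.33, -0.1, 0, 1], [-0.325, -0.362, -0.1, 0, 1]],
  ],
)

```text
time_s: 1.35
eef_pos: [0.4446, 0.1974, 0.3314]
tcp_rot: [0.0, 0.208, 0.978, 0.0]
contact_force: [0.7, 0.9, -0.3]
gripper_width: 0.0853
```

Request:
drive_tool(
  commands=[
    [[-0.03, -0.035, 0, -1, 1], [-0.06, -0.07, 0, -3, 1], [-0.09, -0.103, 0, -5, 1], [-0.12, -0.136, 0, -7, 1], [-0.15, -0.17, 0, -9, 1], [-0.18, -0.203, 0, -11, 1], [-0.21, -0.236, 0, -13, 1], [-0.24, -0.27, 0, -15, 1], [-0.27, -0.303, 0, -17, 1], [-0.3, -0.336, 0, -17.7, 1], [-0.325, -0.365, 0, -17.7, 1], [-0.346, -0.385, 0, -17.7, 1]],
  ],
)

```text
time_s: 2.55
eef_pos: [0.6037, -0.296, 0.3309]
tcp_rot: [-0.0, 0.056, 0.998, -0.0]
contact_force: [0.3, 0.6, -0.8]
gripper_width: 0.0854
```

```bash
cat > snap.py <<'E'
import sys,cv2,numpy as np
from cell import robot
np.set_printoptions(precision=4,suppress=True)
s=robot.state()
print(s["time_s"],s["eef_pos"],s["contact_force"],s["gripper_width"],s["tcp_rot"],s["joint_pos"])
tag=sys.argv[1]
for n in sys.argv[2:]:
    cv2.imwrite(f"pics/{n}{tag}.png",robot.get_image(n)["image"][:,:,::-1])
E
python3 snap.py 1 side wrist
```

```text
2.55 [ 0.6037 -0.296   0.3309] [ 0.3027  0.6269 -0.7561] 0.0853931301933522 [-0.0003  0.056   0.9984 -0.0003] [ 0.1944  0.4564  0.2703  1.6269 -0.1331  1.0768  1.9603]
```

View pics/side1.png

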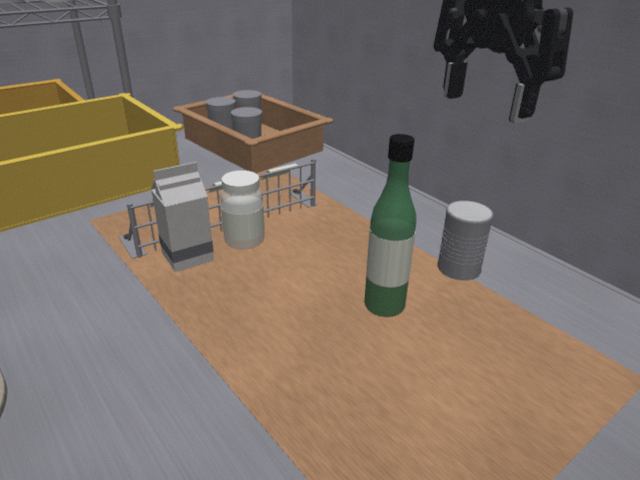

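View pics/wrist1.png

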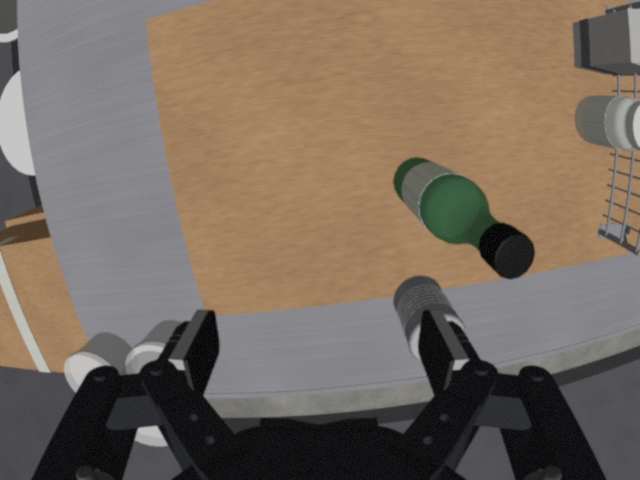

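Run:
```python
import cv2
s=cv2.imread("pics/side1.png")
c=cv2.resize(s[0:140,400:600],None,fx=4,fy=4,interpolation=cv2.INTER_CUBIC)
cv2.imwrite("pics/gz.png",cv2.convertScaleAbs(c,alpha=2.2,beta=10))
```

```text
(no output)
```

View pics/gz.png

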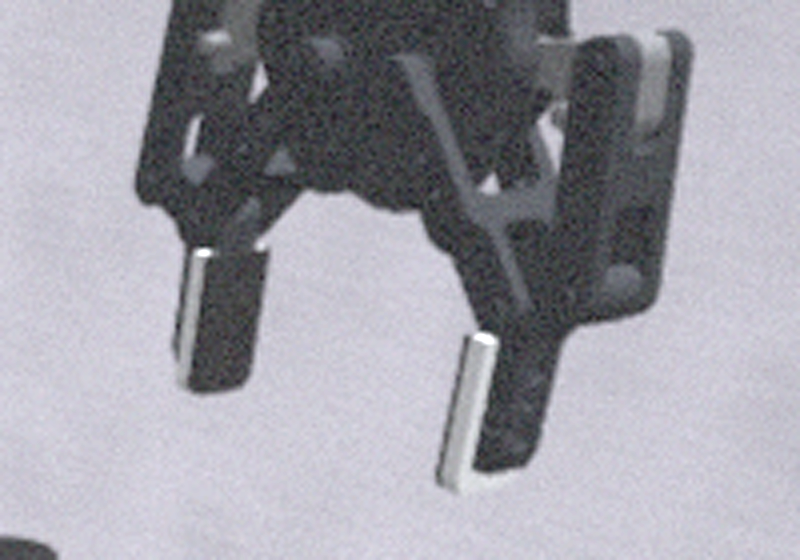

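Run:
```python
from h import *
np.set_printoptions(precision=1,suppress=True)
from scipy.spatial.transform import Rotation as Ro
R=Ro.from_quat([0.056,0.9984,0,0]).as_matrix(); t=np.array([.6037,-.296,.3309])
pts={"R tip in-bottom":(440,485),"R tip block outer bottom":(530,468),"R pad inner top":(470,335),"R knuckle bottom out":(655,305),"R knuckle top out":(690,45),"R knuckle left bottom":(585,322),"R block outer top":(560,330),"L pad edge bottom":(182,385),"L block right bottom":(243,385),"L knuckle bottom out":(140,195),"L knuckle up":(170,20),"body bottom":(400,208)}
for k,(u,v) in pts.items():
    o,d=ray("side",(400+u/4,v/4)); o2=R.T@(o-t); d2=R.T@d
    print(k,*[o2+d2*(X-o2[0])/d2[0] for X in(-.012,0,.012)] and [ (1000*(o2+d2*(X-o2[0])/d2[0])[1:]) for X in(-.012,0,.012)])
print(R)
```

```text
R tip in-bottom [-27.3  -6.1] [-36.7 -10.9] [-46.1 -15.6]
R tip block outer bottom [-52.3 -18. ] [-61.  -22.4] [-69.7 -26.8]
R pad inner top [-26.7 -44. ] [-36.1 -47.7] [-45.5 -51.4]
R knuckle bottom out [-74.5 -62.1] [-82.6 -65.3] [-90.7 -68.6]
R knuckle top out [ -67.  -115.3] [ -75.3 -117. ] [ -83.6 -118.8]
R knuckle left bottom [-57.7 -54.4] [-66.3 -57.8] [-74.9 -61.3]
R block outer top [-51.6 -51.1] [-60.3 -54.6] [-69.1 -58.1]
L pad edge bottom [68.4 -6.9] [ 56.3 -11.6] [ 44.3 -16.4]
L block right bottom [ 45. -13.] [ 33.6 -17.5] [ 22.2 -22.1]
L knuckle bottom out [ 95.6 -54.3] [ 82.8 -57.8] [ 70.  -61.2]
L knuckle up [  92.6 -100.7] [  79.9 -102.9] [  67.2 -105. ]
body bottom [  2.2 -68.5] [ -8.  -71.6] [-18.2 -74.6]
[[-1.   0.1  0. ]
 [ 0.1  1.   0. ]
 [ 0.   0.  -1. ]]
```

The side view shows the outer finger links sit about 72–75 mm from the tool axis, roughly 47 mm above the open tips. That is wider than the tips, so I have to push as low as possible, slowly, and check for tilt early. Next I'll refine the bottle position.

```bash
python3 - <<'E'
import re
s=open('h.py').read()
i=s.index("from scipy.optimize"); j=s.index("RC=np")
s=s[:i]+'''from scipy.optimize import least_squares
def cyl(rows,z=0.03,r=0.032,x0=(0.62,-0.17)):
    """rows: (cam,row,left,right); fits plan centre to signed tangents; left/right outer pixel edges"""
    def f(p):
        out=[]
        for c,row,l,rr in rows:
            o=CAM[c][1][:2,3]; w=p-o
            for u,sg in ((l-.5,-1),(rr+.5,1)):
                if u<0: continue
                d=ray(c,(u,row))[1][:2]; d=d/np.linalg.norm(d)
                out.append(sg*(d[0]*w[1]-d[1]*w[0])-r)
        return out
    s=least_squares(f,x0); return s.x,np.abs(s.fun).max()
def side_rows(im,lo,hi):
    """green base band rows"""
    hsv=cv2.cvtColor(im,cv2.COLOR_BGR2HSV); m=cv2.inRange(hsv,(40,70,15),(95,255,200))
    k,l,st,c=cv2.connectedComponentsWithStats(m); i=[i for i in range(1,k) if st[i,4]>300]
    i=max(i,key=lambda i:c[i][1]); x,y,w,h,a=st[i]
    out=[]
    for r in range(y+int(h*lo),y+int(h*hi),2):
        q=np.where(l[r]==i)[0]; out.append(("side",r,q.min(),q.max()))
    return out,st[i]
'''+s[j:]
open('h.py','w').write(s)
E
python3 - <<'E'
from h import *
np.set_printoptions(precision=4,suppress=True)
for n in (0,1):
    im=cv2.imread(f"pics/side{n}.png"); R,st=side_rows(im,.35,.65); print(R[0],R[-1],st,cyl(R))
    x,y,w,h,a=st; print("foot", onz("side",(x+w/2-1,y+h-.5),0))
# bisector only
for d in [ray("side",(385.5,298))[1],ray("side",(385.8,292))[1]]:
    o=CAM["side"][1][:,3]; t=(.617-o[0])/d[0]; print("y at x=.617",o[1]+t*d[1])
print("top cap",onz("top",(446,184.5),.272))
E
```

```text
('side', 292, np.int64(366), np.int64(405)) ('side', 302, np.int64(366), np.int64(404)) [ 365  280   43   36 1037] (array([ 0.6436, -0.1487]), np.float64(0.0017473356021336095))
foot [ 0.6009 -0.1939  0.    ]
('side', 292, np.int64(366), np.int64(405)) ('side', 302, np.int64(365), np.int64(404)) [ 365  280   43   36 1035] (array([ 0.6437, -0.1486]), np.float64(0.0009592616631755313))
foot [ 0.6009 -0.1939  0.    ]
y at x=.617 -0.1753021096875379
y at x=.617 -0.17462131154620802
top cap [ 0.6135 -0.1728  0.272 ]
```

Bottle at about (0.617, -0.174), place at about (0.650, 0.123). The tool already sits on the push line, so I'll back off a little and descend.

Request:
drive_tool(
  commands=[
    [[0, -0.008, 0.015, 0, 1], [0, -0.015, 0.045, 0, 1], [0, -0.015, 0.08, 0, 1], [0, -0.015, 0.115, 0, 1], [0, -0.015, 0.15, 0, 1], [0, -0.015, 0.185, 0, 1], [0, -0.015, 0.22, 0, 1], [0, -0.015, 0.25, 0, 1], [0, -0.015, 0.275, 0, 1], [0, -0.015, 0.295, 0, 1], [0, -0.015, 0.305, 0, 1], [0, -0.015, 0.31, 0, 1]],
  ],
)

```text
time_s: 3.85
eef_pos: [0.6017, -0.3068, 0.0201]
tcp_rot: [-0.001, 0.054, 0.999, 0.0]
contact_force: [0.5, -0.1, 0.0]
gripper_width: 0.0853
```

Request:
drive_tool(
  commands=[
    [[0, 0, 0.008, 0, 1], [0, 0, 0.016, 0, 1], [0, 0, 0.022, 0, 1], [0, 0, 0.027, 0, 1], [0, 0, 0.029, 0, 1], [0, 0, 0.029, 0, 1]],
  ],
)

```text
time_s: 4.45
eef_pos: [0.6024, -0.3079, -0.0079]
tcp_rot: [-0.0, 0.055, 0.998, 0.0]
contact_force: [0.2, 0.0, 0.5]
gripper_width: 0.0855
```

```bash
python3 snap.py 2 side top; python3 -c "
import cv2
a=cv2.imread('pics/side2.png')[120:420,340:640];b=cv2.imread('pics/top2.png')[100:400,340:640]
cv2.imwrite('pics/c2.png',cv2.resize(cv2.hconcat([a,b]),(800,400)))"
```

```text
4.45 [ 0.6024 -0.3079 -0.0079] [0.1924 0.01   0.5187] 0.0855088221013082 [-0.0001  0.055   0.9985  0.    ] [ 0.2995  0.8448  0.1422  1.8575 -0.243   0.4561  2.0741]
```

View pics/c2.png

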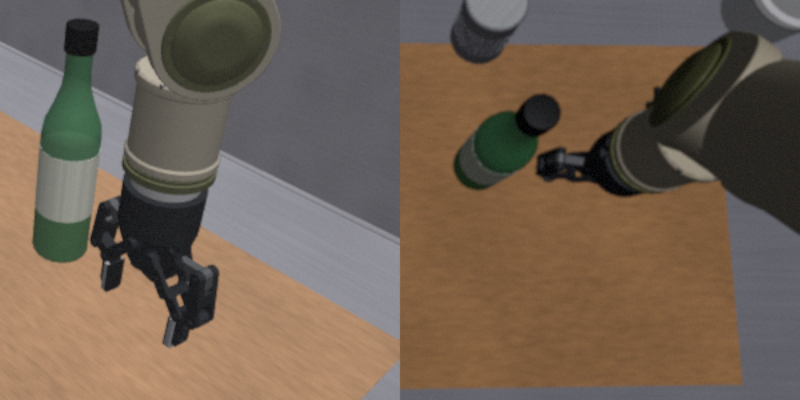

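Request:
drive_tool(
  commands=[
    [[0, 0.005, 0.001, 0, 1], [0, 0.01, 0.002, 0, 1], [0, 0.014, 0.003, 0, 1], [0, 0.018, 0.003, 0, 1], [0, 0.02, 0.003, 0, 1], [0, 0.022, 0.003, 0, 1]],
  ],
)

```text
time_s: 5.15
eef_pos: [0.6049, -0.2858, -0.0107]
tcp_rot: [0.0, 0.055, 0.998, -0.0]
contact_force: [1.2, 0.5, 0.1]
gripper_width: 0.0856
```

Request:
drive_tool(
  commands=[
    [[0, 0.001, 0, 0, 1], [0, 0.002, 0, 0, 1], [0, 0.003, 0, 0, 1], [0, 0.004, 0, 0, 1], [0, 0.005, 0, 0, 1], [0, 0.006, 0, 0, 1], [0, 0.007, 0, 0, 1], [0, 0.008, 0, 0, 1]],
  ],
)

```text
time_s: 5.95
eef_pos: [0.6056, -0.2792, -0.0105]
tcp_rot: [0.0, 0.055, 0.998, -0.001]
contact_force: [-1.4, -4.9, 1.9]
gripper_width: 0.0853
```

```bash
cat > chk.py <<'E'
import sys
from h import *
def feat(tag):
    im=cv2.imread(f"pics/side{tag}.png"); R,st=side_rows(im,.35,.65); x,y,w,h,a=st
    hsv=cv2.cvtColor(im,cv2.COLOR_BGR2HSV); g=cv2.inRange(hsv,(40,70,15),(95,255,200))
    k,l,S,c=cv2.connectedComponentsWithStats(g); i=[i for i in range(1,k) if S[i,4]>300]
    top=min(i,key=lambda i:c[i][1])
    L=np.mean([r[2] for r in R]);Rr=np.mean([r[3] for r in R])
    return dict(low_mid=round((L+Rr)/2,1),w=round(Rr-L+1,1),foot=(x,y+h),shoulder=tuple(np.round(c[top],1)),toprow=S[top,1])
for t in sys.argv[1:]: print(t,feat(t))
E
python3 snap.py 3 side; python3 chk.py 2 3
```

```text
5.95 [ 0.6056 -0.2792 -0.0105] [-1.4071 -4.8605  1.8722] 0.08533817649861263 [ 0.0002  0.0553  0.9985 -0.0007] [ 0.2552  0.8421  0.1442  1.8824 -0.2549  0.4339  2.0439]
2 {'low_mid': np.float64(385.2), 'w': np.float64(40.0), 'foot': (np.int32(365), np.int32(316)), 'shoulder': (np.float64(394.6), np.float64(205.8)), 'toprow': np.int32(160)}
3 {'low_mid': np.float64(382.2), 'w': np.float64(33.0), 'foot': (np.int32(365), np.int32(316)), 'shoulder': (np.float64(394.4), np.float64(205.5)), 'toprow': np.int32(159)}
```

Request:
drive_tool(
  commands=[
    [[0, 0.001, 0, 0, 1], [0, 0.002, 0, 0, 1], [0, 0.003, 0, 0, 1], [0, 0.004, 0, 0, 1], [0, 0.005, 0, 0, 1]],
  ],
)

```text
time_s: 6.5
eef_pos: [0.6064, -0.2755, -0.01]
tcp_rot: [0.001, 0.056, 0.998, -0.001]
contact_force: [-1.2, -7.7, 3.5]
gripper_width: 0.0856
```

```bash
python3 snap.py 4 side; python3 chk.py 2 4; python3 -c "
import cv2
a=cv2.imread('pics/side4.png')[120:420,340:540];b=cv2.imread('pics/side2.png')[120:420,340:540]
cv2.imwrite('pics/c4.png',cv2.resize(cv2.hconcat([b,a]),(800,600)))"
```

```text
6.5 [ 0.6064 -0.2755 -0.01  ] [-1.1522 -7.66    3.5294] 0.08559023501042384 [ 0.0008  0.0558  0.9984 -0.0013] [ 0.2481  0.8405  0.1457  1.8856 -0.2568  0.431   2.0387]
2 {'low_mid': np.float64(385.2), 'w': np.float64(40.0), 'foot': (np.int32(365), np.int32(316)), 'shoulder': (np.float64(394.6), np.float64(205.8)), 'toprow': np.int32(160)}
4 {'low_mid': np.float64(380.5), 'w': np.float64(33.3), 'foot': (np.int32(364), np.int32(315)), 'shoulder': (np.float64(392.4), np.float64(203.8)), 'toprow': np.int32(158)}
```

View pics/c4.png

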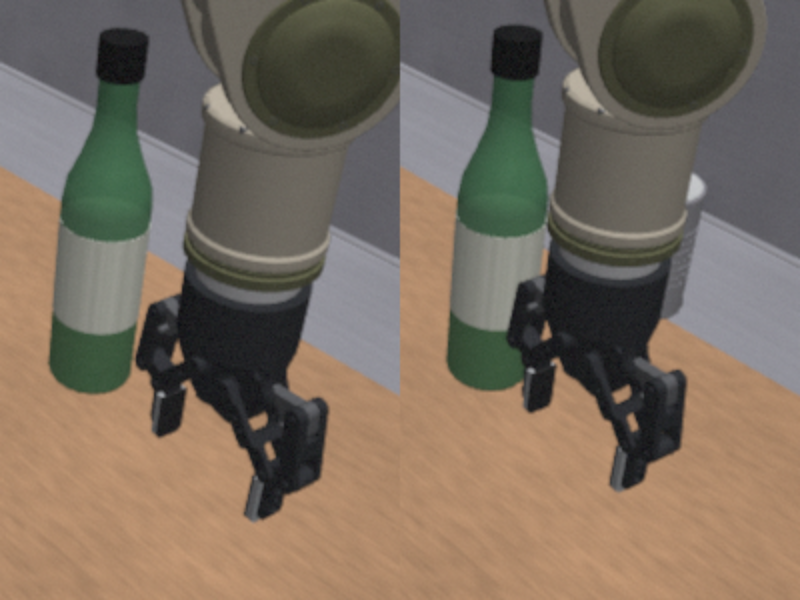

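Run:
```python
from h import *
np.set_printoptions(precision=2,suppress=True)
B=np.array([.617,-.174,0]);u=np.array([.111,.994,0])
for z in(0.,.03,.09,.2,.27):
    p=B+[0,0,z]; print(z,proj("side",p), (proj("side",p+u*.005)-proj("side",p)))
g2=cv2.cvtColor(cv2.imread("pics/side2.png"),cv2.COLOR_BGR2GRAY).astype(np.float32)
g4=cv2.cvtColor(cv2.imread("pics/side4.png"),cv2.COLOR_BGR2GRAY).astype(np.float32)
# template shifts
for name,(x0,y0,x1,y1) in {"cap":(386,132,416,164),"shoulder":(370,175,412,225),"label left":(362,225,392,275),"foot":(360,285,398,320)}.items():
    T=g2[y0:y1,x0:x1]; S=g4[y0-12:y1+12,x0-14:x1+14]
    r=cv2.matchTemplate(S,T,cv2.TM_CCOEFF_NORMED); _,m,_,p=cv2.minMaxLoc(r)
    # subpixel
    def sub(a,b,c): return (a-c)/(2*(a-2*b+c))
    px=p[0]+sub(r[p[1],p[0]-1],m,r[p[1],p[0]+1]); py=p[1]+sub(r[p[1]-1,p[0]],m,r[p[1]+1,p[0]])
    print(name,m,px-14,py-12)
```

```text
0.0 [384.15 304.84] [-1.94 -1.75]
0.03 [385.78 289.32] [-1.99 -1.72]
0.09 [389.22 256.38] [-2.08 -1.63]
0.2 [396.33 188.44] [-2.29 -1.42]
0.27 [401.48 139.16] [-2.44 -1.23]
cap 0.9832131266593933 -2.9078789 -1.8712788
shoulder 0.9864093661308289 -2.1653042 -1.8095417
label left 0.985784113407135 -1.7128677 -1.873354
foot 0.9498510956764221 -1.4773035 -1.5828257
```

Request:
drive_tool(
  commands=[
    [[0, -0.004, 0, 0, 1], [0, -0.009, 0.001, 0, 1], [0, -0.011, 0.002, 0, 1], [0, -0.011, 0.003, 0, 1]],
  ],
)

```text
time_s: 6.95
eef_pos: [0.605, -0.2842, -0.0131]
tcp_rot: [-0.0, 0.055, 0.998, 0.0]
contact_force: [-5.1, 1.3, 20.7]
gripper_width: 0.0855
```

```bash
cat > shift.py <<'E'
import sys
from h import *
np.set_printoptions(precision=2,suppress=True)
def sub(a,b,c): return (a-c)/(2*(a-2*b+c))
def shifts(t0,t1,B0,u,zs={"cap":.262,"shoulder":.2,"label":.1},guess=0.0):
    """slide distance along u (m) seen by each height band between two side pictures"""
    g=[cv2.cvtColor(cv2.imread(f"pics/side{t}.png"),cv2.COLOR_BGR2GRAY).astype(np.float32) for t in(t0,t1)]
    out={}
    for n,z in zs.items():
        c=proj("side",[*B0,z]); hw={"cap":(15,16),"shoulder":(24,25),"label":(24,22)}[n]
        x0,y0=int(c[0]-hw[0]),int(c[1]-hw[1]); x1,y1=x0+2*hw[0],y0+2*hw[1]
        if n=="label": x1-=16
        d=proj("side",[*(np.array(B0)+u*guess),z])-c; X,Y=int(x0+d[0]),int(y0+d[1]); m=14
        S=g[1][Y-m:Y+y1-y0+m,X-m:X+x1-x0+m]
        r=cv2.matchTemplate(S,g[0][y0:y1,x0:x1],cv2.TM_CCOEFF_NORMED); _,q,_,p=cv2.minMaxLoc(r)
        if not(0<p[0]<r.shape[1]-1 and 0<p[1]<r.shape[0]-1): out[n]=("edge",q); continue
        px=p[0]-m+X-x0+sub(r[p[1],p[0]-1],q,r[p[1],p[0]+1]); py=p[1]-m+Y-y0+sub(r[p[1]-1,p[0]],q,r[p[1]+1,p[0]])
        P=onz("side",c+[px,py],z)[:2]-np.array(B0); out[n]=(np.round(1000*P,1),round(float(q),3))
    return out
if __name__=="__main__":
    print(shifts(sys.argv[1],sys.argv[2],(.617,-.174),np.array([.111,.994]),guess=float(sys.argv[3])/1000))
E
python3 snap.py 5 side; for t in 3 4 5; do python3 shift.py 1 $t 3; done
```

```text
6.95 [ 0.605  -0.2842 -0.0131] [-5.0832  1.3366 20.7027] 0.0854597226921811 [-0.      0.055   0.9985  0.0002] [ 0.2656  0.8469  0.1409  1.878  -0.2536  0.4341  2.051 ]
{'cap': (array([0.4, 1. ]), 0.977), 'shoulder': (array([0.1, 0.5]), 0.992), 'label': (array([0.5, 0.7]), 0.987)}
{'cap': (array([1.5, 6.8]), 0.984), 'shoulder': (array([0.3, 5. ]), 0.982), 'label': (array([1.6, 5.3]), 0.986)}
{'cap': (array([0.7, 3.1]), 0.977), 'shoulder': (array([0.3, 2.8]), 0.988), 'label': (array([0.4, 2.9]), 0.988)}
```

Request:
drive_tool(
  commands=[
    [[0, 0, -0.006, 0, 1], [0, 0.003, -0.006, 0, 1], [0, 0.006, -0.006, 0, 1], [0, 0.007, -0.0055, 0, 1], [0, 0.008, -0.005, 0, 1], [0, 0.009, -0.0045, 0, 1], [0, 0.01, -0.004, 0, 1], [0, 0.011, -0.0035, 0, 1], [0, 0.012, -0.003, 0, 1], [0, 0.014, -0.0025, 0, 1], [0, 0.016, -0.002, 0, 1], [0, 0.018, -0.002, 0, 1]],
  ],
)

```text
time_s: 8.2
eef_pos: [0.6071, -0.2691, -0.011]
tcp_rot: [0.001, 0.056, 0.998, -0.002]
contact_force: [-1.5, -6.7, 4.6]
gripper_width: 0.0853
```

```bash
python3 snap.py 6 side;  python3 shift.py 1 6 12
```

```text
8.2 [ 0.6071 -0.2691 -0.011 ] [-1.4506 -6.6512  4.6286] 0.08533210952628645 [ 0.0009  0.0561  0.9984 -0.0016] [ 0.2379  0.8408  0.1462  1.8908 -0.2598  0.4255  2.0315]
{'cap': (array([ 1.8, 11.1]), 0.983), 'shoulder': (array([-0.2,  9.3]), 0.983), 'label': (array([ 2.1, 10.7]), 0.985)}
```

The early downward preload works: the bottle slid about 10.5 mm with almost no tilt. I'll continue slowly.

Request:
drive_tool(
  commands=[
    [[0, 0.002, 0, 0, 1], [0, 0.004, 0, 0, 1], [0, 0.006, 0, 0, 1], [0, 0.008, 0, 0, 1], [0, 0.01, 0, 0, 1], [0, 0.012, 0, 0, 1], [0, 0.014, 0, 0, 1], [0, 0.016, 0, 0, 1], [0, 0.018, 0, 0, 1], [0, 0.02, 0, 0, 1], [0, 0.022, 0, 0, 1], [0, 0.024, 0, 0, 1]],
  ],
)

```text
time_s: 9.45
eef_pos: [0.6099, -0.2449, -0.0111]
tcp_rot: [0.001, 0.056, 0.998, -0.001]
contact_force: [-1.2, -8.1, 3.9]
gripper_width: 0.0853
```

```bash
python3 snap.py 7 side top;  python3 shift.py 1 7 34
```

```text
9.45 [ 0.6099 -0.2449 -0.0111] [-1.2312 -8.1468  3.9057] 0.08532930779558738 [ 0.0008  0.056   0.9984 -0.0014] [ 0.2001  0.8366  0.1482  1.9074 -0.2698  0.4141  2.0062]
{'cap': (array([ 4.3, 34.9]), 0.954), 'shoulder': (array([-0.5, 30.6]), 0.925), 'label': (array([ 5.3, 34.2]), 0.978)}
```

Request:
drive_tool(
  commands=[
    [[0, 0.002, 0, 0, 1], [0, 0.005, 0, 0, 1], [0, 0.008, 0, 0, 1], [0, 0.011, 0, 0, 1], [0, 0.014, 0, 0, 1], [0, 0.017, 0, 0, 1], [0, 0.02, 0, 0, 1], [0, 0.023, 0, 0, 1], [0, 0.026, 0, 0, 1], [0, 0.029, 0, 0, 1], [0, 0.032, 0, 0, 1], [0, 0.034, 0, 0, 1]],
  ],
)

```text
time_s: 10.75
eef_pos: [0.6136, -0.2108, -0.0112]
tcp_rot: [0.001, 0.056, 0.998, -0.001]
contact_force: [-1.8, -6.8, 3.6]
gripper_width: 0.0852
```

```bash
python3 snap.py 8 side top;  python3 shift.py 1 8 69; python3 shift.py 7 8 69; python3 -c "
import cv2
a=cv2.imread('pics/side8.png')[120:420,300:600];b=cv2.imread('pics/top8.png')[100:400,300:600]
cv2.imwrite('pics/c8.png',cv2.resize(cv2.hconcat([a,b]),(800,400)))"
```

```text
10.75 [ 0.6136 -0.2108 -0.0112] [-1.7894 -6.77    3.5544] 0.08516494226629961 [ 0.0008  0.0559  0.9984 -0.0013] [ 0.1454  0.8317  0.1516  1.9276 -0.2845  0.4006  1.9696]
{'cap': (array([ 8.5, 69.1]), 0.922), 'shoulder': (array([-0.6, 59.9]), 0.817), 'label': (array([ 9.7, 68.5]), 0.948)}
{'cap': ('edge', 0.9228883981704712), 'shoulder': ('edge', 0.7673620581626892), 'label': ('edge', 0.9796174764633179)}
```

View pics/c8.png

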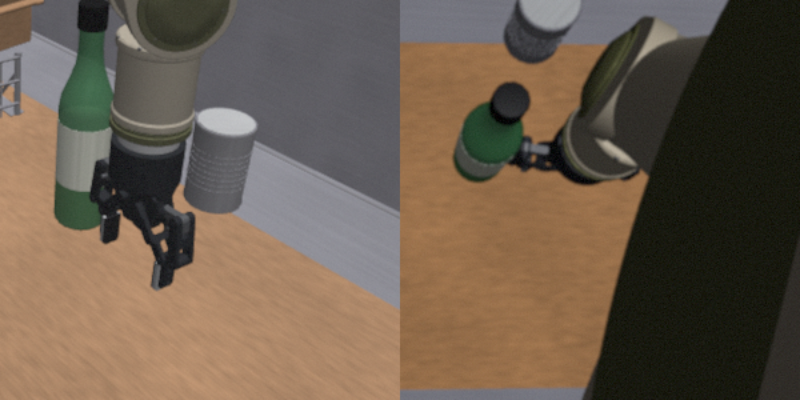

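The bottle is upright and on line: it is now at about (0.626, -0.105).

Request:
drive_tool(
  commands=[
    [[0, 0.002, 0, 0, 1], [0, 0.005, 0, 0, 1], [0, 0.008, 0, 0, 1], [0, 0.011, 0, 0, 1], [0, 0.014, 0, 0, 1], [0, 0.017, 0, 0, 1], [0, 0.02, 0, 0, 1], [0, 0.023, 0, 0, 1], [0, 0.026, 0, 0, 1], [0, 0.029, 0, 0, 1], [0, 0.032, 0, 0, 1], [0, 0.035, 0, 0, 1]],
  ],
)

```text
time_s: 12.05
eef_pos: [0.6174, -0.1761, -0.0112]
tcp_rot: [0.001, 0.056, 0.998, -0.001]
contact_force: [-0.2, -7.1, 3.9]
gripper_width: 0.0855
```

Request:
drive_tool(
  commands=[
    [[0, 0.003, 0, 0, 1], [0, 0.006, 0, 0, 1], [0, 0.009, 0, 0, 1], [0, 0.012, 0, 0, 1], [0, 0.015, 0, 0, 1], [0, 0.018, 0, 0, 1], [0, 0.021, 0, 0, 1], [0, 0.024, 0, 0, 1], [0, 0.027, 0, 0, 1], [0, 0.03, 0, 0, 1], [0, 0.033, 0, 0, 1], [0, 0.035, 0, 0, 1]],
  ],
)

```text
time_s: 13.25
eef_pos: [0.6213, -0.1412, -0.0112]
tcp_rot: [0.001, 0.056, 0.998, -0.001]
contact_force: [-1.4, -7.6, 4.0]
gripper_width: 0.0855
```

```bash
python3 snap.py 9 side top;  python3 shift.py 1 9 138;  python3 -c "
import cv2
a=cv2.imread('pics/side9.png')[60:360,200:500];b=cv2.imread('pics/top9.png')[100:400,180:480]
cv2.imwrite('pics/c9.png',cv2.resize(cv2.hconcat([a,b]),(800,400)))"
```

```text
13.25 [ 0.6213 -0.1412 -0.0112] [-1.4419 -7.6204  4.042 ] 0.0854830347014995 [ 0.0007  0.056   0.9984 -0.0011] [ 0.0295  0.8256  0.1612  1.9557 -0.3155  0.3824  1.8919]
{'cap': (array([ 16.1, 137.2]), 0.776), 'shoulder': (array([ -1.6, 116.8]), 0.641), 'label': (array([ 18.8, 139.7]), 0.783)}
```

View pics/c9.png

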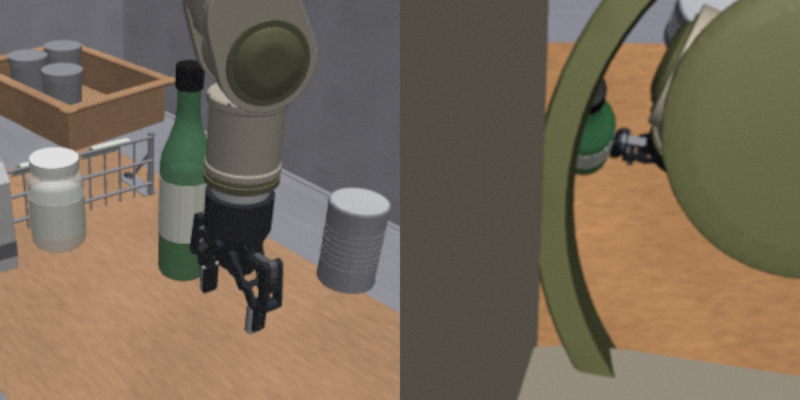

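Request:
drive_tool(
  commands=[
    [[0, 0.002, 0, 0, 1], [0, 0.005, 0, 0, 1], [0, 0.008, 0, 0, 1], [0, 0.011, 0, 0, 1], [0, 0.014, 0, 0, 1], [0, 0.017, 0, 0, 1], [0, 0.02, 0, 0, 1], [0, 0.023, 0, 0, 1], [0, 0.026, 0, 0, 1], [0, 0.029, 0, 0, 1], [0, 0.032, 0, 0, 1], [0, 0.035, 0, 0, 1]],
  ],
)

```text
time_s: 14.55
eef_pos: [0.6251, -0.1066, -0.0113]
tcp_rot: [0.001, 0.056, 0.998, -0.001]
contact_force: [-0.2, -7.9, 4.5]
gripper_width: 0.0855
```

Request:
drive_tool(
  commands=[
    [[0, 0.003, 0, 0, 1], [0, 0.006, 0, 0, 1], [0, 0.009, 0, 0, 1], [0, 0.012, 0, 0, 1], [0, 0.015, 0, 0, 1], [0, 0.018, 0, 0, 1], [0, 0.021, 0, 0, 1], [0, 0.024, 0, 0, 1], [0, 0.027, 0, 0, 1], [0, 0.03, 0, 0, 1], [0, 0.033, 0, 0, 1], [0, 0.035, 0, 0, 1]],
  ],
)

```text
time_s: 15.75
eef_pos: [0.6289, -0.0716, -0.0113]
tcp_rot: [0.001, 0.056, 0.998, -0.001]
contact_force: [-1.7, -7.1, 4.4]
gripper_width: 0.0856
```

```bash
python3 snap.py 10 side wrist top;  python3 shift.py 9 10 70;  python3 -c "
import cv2
a=cv2.imread('pics/side10.png')[60:360,160:460];b=cv2.imread('pics/wrist10.png')[:,:]
cv2.imwrite('pics/c10.png',cv2.hconcat([cv2.resize(a,(340,340)),cv2.resize(b,(453,340))]))"
```

```text
15.75 [ 0.6289 -0.0716 -0.0113] [-1.6778 -7.1486  4.4223] 0.08557016065003076 [ 0.0005  0.056   0.9984 -0.0011] [-0.0901  0.8247  0.1746  1.9659 -0.3464  0.3782  1.8114]
{'cap': (array([10. , 69.9]), 0.985), 'shoulder': (array([10.2, 70.9]), 0.93), 'label': (array([10.7, 70. ]), 0.842)}
```

View pics/c10.png

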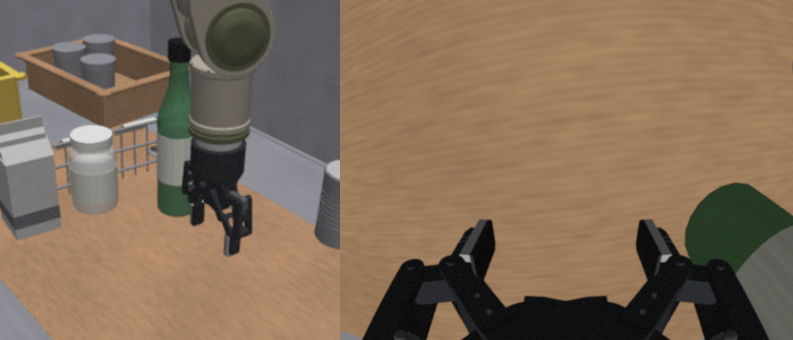

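```bash
cat > pos.py <<'E'
import sys
from h import *
np.set_printoptions(precision=4,suppress=True)
u=np.array([.1118,.9937]); n=np.array([.9937,-.1118])
def pos(tag,tool,dist=0.106,corr=0.0):
    R,st=side_rows(cv2.imread(f"pics/side{tag}.png"),.35,.65)
    o=CAM["side"][1][:2,3]; base=np.array(tool)+dist*u; v=[]
    for c,row,l,rr in R:
        d=ray(c,(l-.5,row))[1][:2]; d/=np.linalg.norm(d)
        # d x (base+s n - o) = -r
        cr=lambda w:d[0]*w[1]-d[1]*w[0]
        v.append((-.032-cr(base-o))/cr(n))
    s=np.median(v); return base+s*n,s
if __name__=="__main__":
    print(pos(sys.argv[1],[float(sys.argv[2]),float(sys.argv[3])]))
E
python3 - <<'E'
from pos import *
for t,tool in ((6,(.6071,-.2691)),(7,(.6099,-.2449)),(8,(.6136,-.2108)),(9,(.6213,-.1412)),(10,(.6289,-.0716))):
    print(t,pos(t,tool))
# rail far post in current picture vs place
print(proj("side",[*PL,0.03]),proj("side",[*PL,0.262]))
E
```

```text
6 (array([ 0.6204, -0.1639]), np.float64(0.0014700025695462719))
7 (array([ 0.623 , -0.1397]), np.float64(0.0012279750037489817))
8 (array([ 0.6279, -0.1057]), np.float64(0.0024295659264385607))
9 (array([ 0.6342, -0.036 ]), np.float64(0.0010416034688525192))
10 (array([0.6414, 0.0337]), np.float64(0.0006568119378547797))
[291.7239 208.2122] [290.4088  87.8631]
```

Request:
drive_tool(
  commands=[
    [[0, 0.002, 0, 0, 1], [0, 0.005, 0, 0, 1], [0, 0.008, 0, 0, 1], [0, 0.011, 0, 0, 1], [0, 0.014, 0, 0, 1], [0, 0.017, 0, 0, 1], [0, 0.02, 0, 0, 1], [0, 0.023, 0, 0, 1], [0, 0.026, 0, 0, 1], [0, 0.029, 0, 0, 1], [0, 0.032, 0, 0, 1], [0, 0.035, 0, 0, 1]],
  ],
)

```text
time_s: 17.1
eef_pos: [0.6327, -0.0369, -0.0113]
tcp_rot: [0.0, 0.056, 0.998, -0.001]
contact_force: [-0.6, -7.4, 4.7]
gripper_width: 0.0855
```

Request:
drive_tool(
  commands=[
    [[0, 0.003, 0, 0, 1], [0, 0.006, 0, 0, 1], [0, 0.009, 0, 0, 1], [0, 0.012, 0, 0, 1], [0, 0.015, 0, 0, 1], [0, 0.018, 0, 0, 1], [0, 0.021, 0, 0, 1], [0, 0.024, 0, 0, 1], [0, 0.027, 0, 0, 1], [0, 0.03, 0, 0, 1], [0, 0.033, 0, 0, 1], [0, 0.035, 0, 0, 1]],
  ],
)

```text
time_s: 18.3
eef_pos: [0.6366, -0.002, -0.0113]
tcp_rot: [0.0, 0.056, 0.998, -0.001]
contact_force: [-1.4, -8.0, 5.4]
gripper_width: 0.0855
```

```bash
python3 snap.py 11 side; python3 pos.py 11 $(python3 -c "
from cell import robot
e=robot.state()['eef_pos'];print(e[0],e[1])");  python3 -c "
import cv2
a=cv2.imread('pics/side11.png')[60:300,150:450]
cv2.imwrite('pics/c11.png',cv2.resize(a,(750,600),interpolation=cv2.INTER_CUBIC))"
```

```text
18.3 [ 0.6366 -0.002  -0.0113] [-1.3835 -7.9935  5.3533] 0.0855470987559509 [ 0.0004  0.056   0.9984 -0.001 ] [-0.2108  0.8289  0.1924  1.9577 -0.3753  0.3884  1.7283]
(array([0.6511, 0.1034]), np.float64(0.00271418317186948))
```

View pics/c11.png

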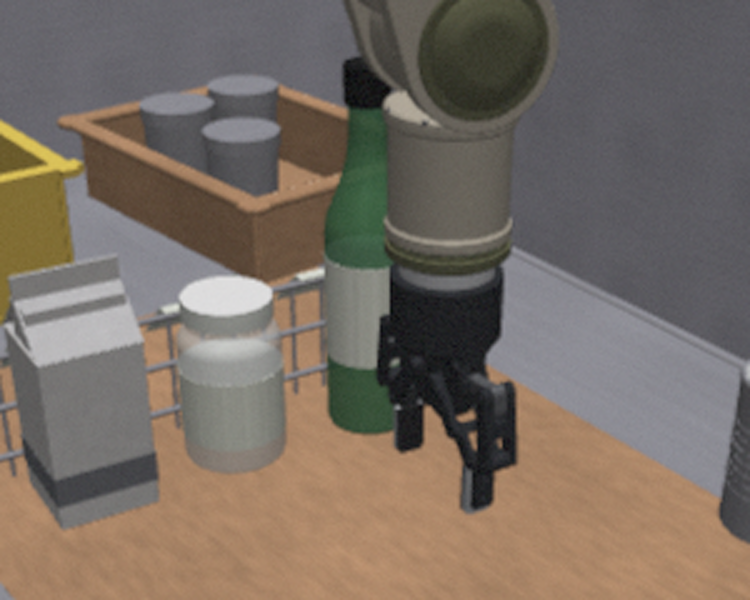

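Request:
drive_tool(
  commands=[
    [[0, 0.002, 0, 0, 1], [0, 0.004, 0, 0, 1], [0, 0.006, 0, 0, 1], [0, 0.008, 0, 0, 1], [0, 0.01, 0, 0, 1], [0, 0.012, 0, 0, 1], [0, 0.014, 0, 0, 1], [0, 0.015, 0, 0, 1], [0, 0.016, 0, 0, 1]],
  ],
)

```text
time_s: 19.25
eef_pos: [0.6383, 0.0137, -0.0114]
tcp_rot: [0.0, 0.056, 0.998, -0.001]
contact_force: [-1.7, -7.5, 4.4]
gripper_width: 0.0855
```

Request:
drive_tool(
  commands=[
    [[0, 0.001, 0, 0, 1], [0, 0.002, 0, 0, 1], [0, 0.003, 0, 0, 1]],
  ],
)

```text
time_s: 19.55
eef_pos: [0.6384, 0.0155, -0.0114]
tcp_rot: [0.0, 0.056, 0.998, -0.002]
contact_force: [-0.7, -12.8, 5.5]
gripper_width: 0.0853
```

Request:
drive_tool(
  commands=[
    [[0, 0.001, 0, 0, 1], [0, 0.001, 0, 0, 1]],
  ],
)

```text
time_s: 19.75
eef_pos: [0.6384, 0.0155, -0.0113]
tcp_rot: [0.0, 0.057, 0.998, -0.002]
contact_force: [-2.1, -12.9, 5.6]
gripper_width: 0.0851
```

```bash
python3 snap.py 12 side wrist; python3 pos.py 12 .6385 .0160;  python3 -c "
import cv2
a=cv2.imread('pics/side12.png')[60:300,150:450]
cv2.imwrite('pics/c12.png',cv2.resize(a,(750,600),interpolation=cv2.INTER_CUBIC))"
```

```text
19.75 [ 0.6384  0.0155 -0.0113] [ -2.0531 -12.8635   5.6187] 0.08505194880579268 [ 0.0003  0.0569  0.9984 -0.0021] [-0.244   0.8311  0.2006  1.9528 -0.382   0.3937  1.7044]
(array([0.6526, 0.1211]), np.float64(0.002250547174105468))
```

View pics/c12.png

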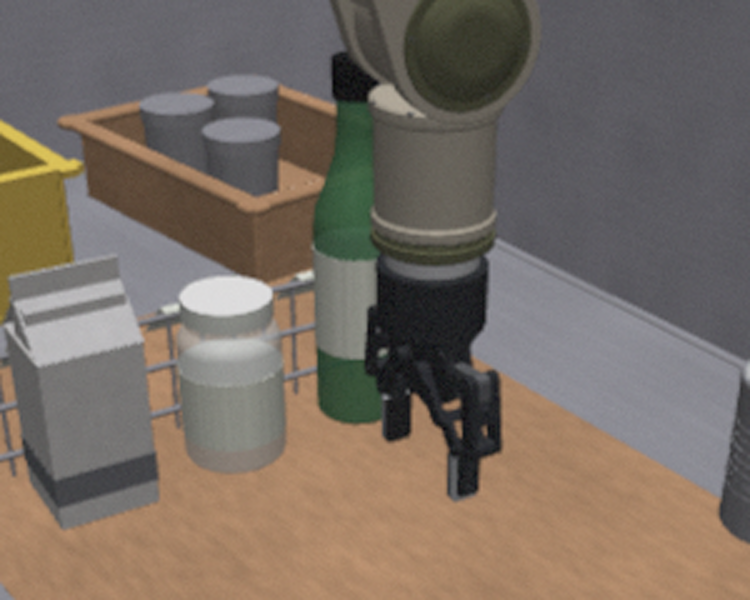

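The force rose and held at 12.9 N while the tool stopped advancing, so the bottle is at the rail. I'll retreat and look.

Request:
drive_tool(
  commands=[
    [[0, -0.002, 0, 0, 1], [0, -0.005, -0.001, 0, 1], [0, -0.01, -0.002, 0, 1], [0, -0.02, -0.005, 0, 1], [0, -0.04, -0.01, 0, 1], [0, -0.07, -0.015, 0, 1], [0, -0.105, -0.02, 0, 1], [0, -0.14, -0.02, 0, 1], [0, -0.175, -0.02, 0, 1], [0, -0.21, -0.02, 0, 1], [0, -0.235, -0.02, 0, 1], [0, -0.25, -0.02, 0, 1]],
  ],
)

```text
time_s: 21.05
eef_pos: [0.6103, -0.2317, 0.0086]
tcp_rot: [0.0, 0.056, 0.998, -0.001]
contact_force: [0.6, -0.6, -0.1]
gripper_width: 0.0853
```

Request:
drive_tool(
  commands=[
    [[0, -0.01, -0.02, 0, 1], [0, -0.03, -0.05, 0, 1], [0, -0.06, -0.09, 0, 1], [0, -0.09, -0.13, 0, 1], [0, -0.12, -0.17, 0, 1], [0, -0.15, -0.21, 0, 1], [0, -0.17, -0.24, 0, 1], [0, -0.18, -0.26, 0, 1], [0, -0.18, -0.26, 0, 1]],
  ],
)

```text
time_s: 21.95
eef_pos: [0.5918, -0.4097, 0.2718]
tcp_rot: [0.002, 0.056, 0.998, -0.001]
contact_force: [-0.4, -1.0, -0.7]
gripper_width: 0.0854
```

```bash
python3 snap.py 13 side top;  python3 -c "
import cv2
a=cv2.imread('pics/side13.png')[60:300,100:400];b=cv2.imread('pics/top13.png')[120:400,120:420]
cv2.imwrite('pics/c13.png',cv2.hconcat([cv2.resize(a,(400,400),interpolation=3)[:,:],cv2.resize(b,(400,400),interpolation=3)]))"
```

```text
21.95 [ 0.5918 -0.4097  0.2718] [-0.3713 -1.0249 -0.6504] 0.08537695159546976 [ 0.0023  0.0558  0.9984 -0.0015] [ 0.3655  0.5656  0.2628  1.5873 -0.1654  1.0051  2.1366]
```

View pics/c13.png

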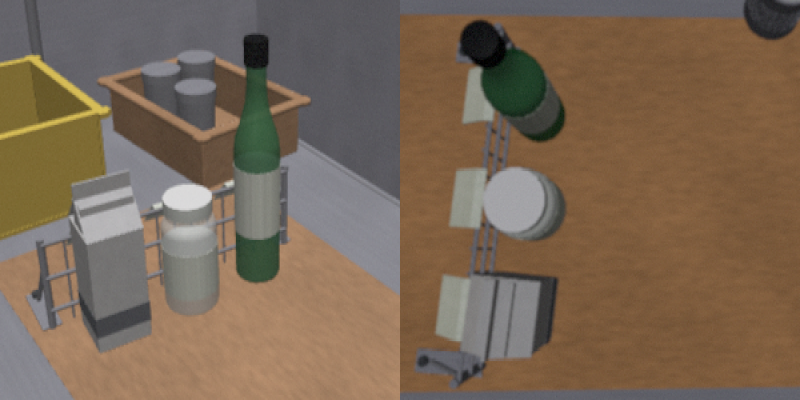

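View pics/top13.png

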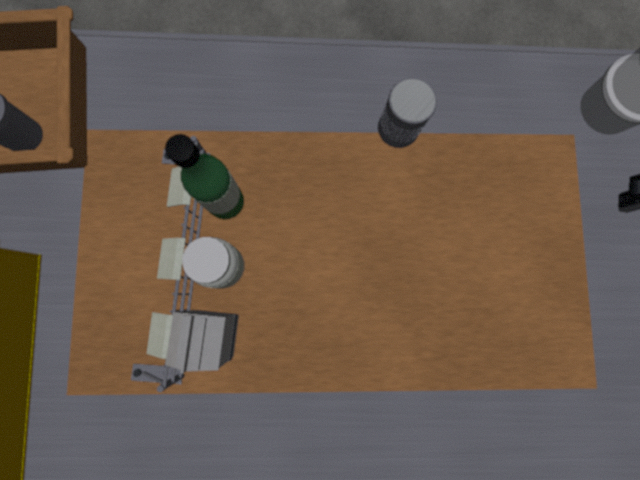

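Run:
```python
from h import *
np.set_printoptions(precision=4,suppress=True)
im=cv2.imread("pics/side13.png"); R,st=side_rows(im,.35,.65); print(st,R[0],R[-1])
o=CAM["side"][1][:,3]
x,y,w,h,a=st; f=onz("side",(x+w/2-1,y+h-.5),0); d=f[:2]-o[:2]; d/=np.linalg.norm(d); print("side foot centre",f[:2]+.03*d)
m=np.mean([(r[2]+r[3])/2 for r in R]); dd=ray("side",(m,R[2][1]))[1]; t=(.65-o[0])/dd[0]; print("bisector: y at x=.65",o[1]+t*dd[1], "slope dx/dy",dd[0]/dd[1])
t=cv2.imread("pics/top13.png"); t0=cv2.imread("pics/top0.png")
for nm,T,box in (("start",t0,(425,160,475,210)),("now",t,(158,128,205,175))):
    g=cv2.cvtColor(T,cv2.COLOR_BGR2GRAY)[box[1]:box[3],box[0]:box[2]]
    c=cv2.HoughCircles(cv2.GaussianBlur(cv2.resize(g,None,fx=4,fy=4,interpolation=3),(7,7),2),cv2.HOUGH_GRADIENT,1,200,param1=60,param2=12,minRadius=40,maxRadius=72)
    if c is not None:
        p=c[0,0,:2]/4+[box[0],box[1]]; print(nm,p,c[0,0,2]/4,onz("top",p,.272))
# foot right edge in top
hsv=cv2.cvtColor(t,cv2.COLOR_BGR2HSV); mk=cv2.inRange(hsv,(40,70,15),(95,255,200)); ys,xs=np.where(mk[170:230,180:260]); i=xs.argmax(); print("right edge px",xs[i]+180,ys[i]+170, onz("top",(xs[i]+180.5,ys[i]+170),.01)); i=ys.argmax(); print("bottom px",xs[i]+180,ys[i]+170,onz("top",(xs[i]+180,ys[i]+170.5),.01))
print("place",PL)
# other goods unchanged: template diffs
for nm,(a,b,c,d) in {"jar":(183,235,245,290),"carton":(165,310,240,375),"can":(380,78,436,148)}.items():
    r=cv2.matchTemplate(t[b-5:d+5,a-5:c+5],t0[b:d,a:c],cv2.TM_CCOEFF_NORMED); _,q,_,p=cv2.minMaxLoc(r); print(nm,q,p[0]-5,p[1]-5)
cv2.imwrite("pics/z13.png",cv2.resize(cv2.imread("pics/side13.png")[110:250,220:340],None,fx=4.2,fy=4.2,interpolation=3))
```

```text
[277 200  32  29 732] ('side', 210, np.int64(278), np.int64(308)) ('side', 216, np.int64(279), np.int64(308))
side foot centre [0.6521 0.1262]
bisector: y at x=.65 0.11918443514387977 slope dx/dy 0.6929756012386006
start [445.875 184.375] 14.2 [ 0.6137 -0.1727  0.272 ]
now [180.125 149.125] 14.975 [0.6459 0.1197 0.272 ]
right edge px 242 197 [0.6544 0.0918 0.01  ]
bottom px 221 217 [0.6184 0.1261 0.01  ]
place [0.65   0.1233]
jar 0.9976547956466675 0 0
carton 0.9964060187339783 0 0
can 0.9968277215957642 0 0
```

View pics/z13.png

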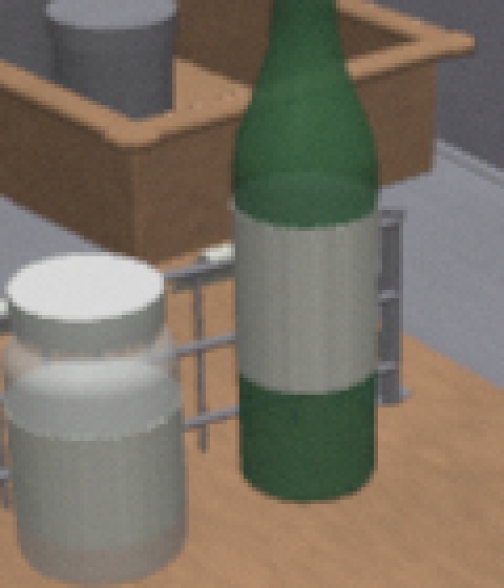

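Run:
```python
from h import *
for t in (11,12,13):
    R,st=side_rows(cv2.imread(f"pics/side{t}.png"),.35,.65); print(t,st,[r[2] for r in R])
g=[cv2.cvtColor(cv2.imread(f"pics/side{t}.png"),cv2.COLOR_BGR2GRAY) for t in(12,13)]
for nm,(a,b,c,d) in {"shoulder":(270,120,298,155),"label":(270,155,295,200),"foot":(270,195,295,235)}.items():
    r=cv2.matchTemplate(g[1][b-8:d+8,a-8:c+8],g[0][b:d,a:c],cv2.TM_CCOEFF_NORMED); _,q,_,p=cv2.minMaxLoc(r)
    s=lambda a,b,c:(a-c)/(2*(a-2*b+c))
    print(nm,round(q,3),p[0]-8+s(r[p[1],p[0]-1],q,r[p[1],p[0]+1]),p[1]-8+s(r[p[1]-1,p[0]],q,r[p[1]+1,p[0]]))
B=np.array([.65,.1225,.03]); print(proj("side",B+[0,.005,0])-proj("side",B))
```

```text
11 [282 205  25  28 528] [np.int64(282), np.int64(282), np.int64(282), np.int64(282), np.int64(282)]
12 [277 200  25  29 535] [np.int64(277), np.int64(278), np.int64(277), np.int64(278)]
13 [277 200  32  29 732] [np.int64(278), np.int64(277), np.int64(278), np.int64(279)]
shoulder 0.991 -0.0015493424 -0.003015542
label 0.995 0.050109703 -0.017789755
foot 0.998 0.01623338 0.0008738053
[-1.47728391 -0.99241478]
```

```bash
python3 -c "
from cell import robot
print(robot.state()['time_s'],robot.finish_job())"
```

```text
the job is handed in; nothing more can be done
22.05 None
```

The bottle now stands upright against the wire rail in the empty far place, next to the jar, and I handed the job in at 22 s.

**How it was pushed:** I used the back of the open gripper's leading finger. The tool can only point straight down, so the finger's outer link touched the bottle first, not the very fingertip. Contact was about 50 mm up. That is within the bottom third but above the 40 mm tipping guide.

**Tilt:** The first trial push rocked the bottle by about 0.8°, and it settled flat when I backed off. I then pushed slowly with a slight downward load. The checks I made during the first 70 mm or so put the tilt at 0.3° or less. After that I only judged by eye that it stayed upright.

**Last checks:**
- **Against the rail:** The push force rose from about 7.5 N to 12.9 N and the tool stopped advancing. The bottle did not shift when I pulled the gripper away.
- **Position:** My estimates average about (0.650, 0.121), against a computed place centre of (0.650, 0.123). The individual readings differ by a few millimetres. Contact with the rail therefore rests on the force reading and stall; I could not see it directly.
- **Other goods:** The jar, carton and can had not moved (0 px shift in the top view).
- **Slip:** While backing off, I set the tool slightly too low and the fingertips pressed the table with about 20 N. This was corrected at once.

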